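Set the wheel preload knob and lock it

ROBOT

A 7-joint arm with a two-finger parallel gripper is mounted at the origin on the work surface. World frame = base frame: x ahead of the robot, y to its left, z up, the work surface at z = 0. Lengths are in m, angles in rad, forces in N, time in s.
With the tool pointing down it reaches from about 0.425 to 0.925 m from the base axis. Payload 6.8 kg.
Tool frame: the origin (TCP) lies between the finger pads, 19 mm behind the fingertips; this is the grasp point; z points along the fingers, y is the line along which they close (so a half turn about z gives the same grasp; the last joint's range is limited). The gripper opens to 85 mm and grips with 20 to 120 N. Pads are 22 mm wide; open, the fingers measure 114 mm over their backs; the gripper's body (76 mm by 85 mm) begins 54 mm behind the grasp point. The pads swing forward as they close: fully open they stand 13 mm farther back than shut.
Start: joints at [-1.401, 0.477, 0.022, 1.555, -0.011, 1.109, -0.083], TCP at [0.185, 0.649, 0.25] pointing down, gripper open.
Joint ranges: [-2.96, 2.96], [-0.34, 2.1], [-1.41, 1.46], [0.24, 2.44], [-1.37, 4.51], [0.17, 1.92], [-2.96, 2.96]. Speed limits (rad/s): [2.39, 2.39, 3.14, 3.14, 3.14, 3.14, 3.14].

INTERFACE

Orientations are given as a rotation vector (axis times angle).
In Python, from bench import r gives the robot as it stands.
- The arm moves only by the tool step_arm, never from a script. Its argument "moves" is a list of rows, each a list of 7 numbers: the shift along the tool's x, y, z in mm, then the turn, a rotation vector about the tool's x, y, z in rad, then the finger opening in mm, from 0 to 85.4. A call has 1 to 8 rows; each row is the pose to reach, as a shift and turn from the pose commanded when the call began, along the tool's axes at that moment; what a row does not reach only later rows make up. A row lasts 1/10 s, in which the tool goes at most 50 mm and 8.59 degrees, less where a joint would pass 70% of its speed; a pose out of reach is approached as far as the arm can. A call with a gripper value outside its range is refused whole. The fingers move at their own pace and stop on an object; "grip_force" is the grip in N (left out, the last holds). Time passes only in rows, so rows that repeat a pose let the fingers close. It gives the time, the measured TCP pose, the force, the opening and the grip force at its end, in the units of the state.
- r.get_obs(): the state, without advancing time (a new reading comes with each control period).
- r.grab_frame(name): name is "scene" or "side" or "wrist"; returns a dict with "image" (420x560x3 uint8, red, green, blue), "depth" (420x560 float32, m along the optical axis (not along the pixel's ray), 0 where there is no reading), "mtx" (3x3 intrinsics, pixels), "rvec" (rotation vector, rad) and "tvec" (3), from world to camera coordinates, as OpenCV has them. Camera axes: x right, y down, z forward; pixel columns grow to the right and rows downward; lengths in m; the calibration is good to about 2 mm. A picture is of the moment at which its call begins.
- r.hand_in(): hands the job in; it is judged then, once.
The state is a dict: "clock": time; "joints": joint angles; "qvel": joint speeds; "tau": joint torques, N m; "tcp_pos": TCP position; "orientation": TCP orientation; "contact_force": force on the tool from outside, world axes, zero at the start; "moment": the same for the moment, N m; "grip_width": finger opening in m; "gripper_force": force on a finger pad.
Only numpy, scipy, OpenCV 4.12 (cv2) and the standard library are available. Lean on these libraries where they do the work, as an engineer would, in place of code of your own. Each camera call takes 0.05 s, during which the arm holds its last target. There are 200 camera calls.

TASK

On the wheel test stand, turn the black knob clockwise until its white pointer points at the red index clip on the dial. Then turn the dark lock ring below it clockwise by its brass pins until it is properly tight but not forced (about 7 N of push on a pin; more than 9 N is too much), so that the knob stays on the clip. Then let go, and leave the tools and parts lying around where they are.

Things in the scene. Friction and masses are not known exactly. Their poses are not given: they have to be found in the camera images.
- stand: fixed wheel test stand: aluminium plate 320 x 220 x 12 mm, a round grey adjuster housing (radius 38 mm, dial top 62 mm above the table; foot radius 42 mm to height 30 mm), and 165 mm behind it along +x an orange wheel in blue brackets, top 115 mm high. Origin: on the adjuster's vertical axis at table height, z up; -x faces the robot, yaw within 0.35 rad. Knob and ring turn about this axis.
- knob: black knob on the dial: disc of radius 22 mm, 8 mm high, with an upright grip bar 42 mm long, 14 mm thick, top 100 mm above the table. Origin: on the axis, 62 mm above the table. The white pointer and the bar lie along its -x, so fingers close on the bar along its y. It starts 0.4 to 1.0 rad short of the clip, clockwise from above takes it there; stiff (0.5 N m), stays where left.
- knob_grip (a point): point on the knob's axis 89 mm above the table, the height to grip the bar (TCP here); grip with about 80 N; open the fingers no more than about 45 mm here, as the ring's pins stand round the knob
- pointer (a point): tip of the white pointer of the knob, 33 mm from the axis, 66 mm above the table
- index_mark (a point): inner edge of the red index clip on the rim of the dial, 33 mm from the axis, 66 mm above the table, fixed; where the pointer tip must come
- lock_ring: dark steel lock ring round the housing, 31 to 47 mm above the table, outer radius 51 mm, with three lugs (radius 69 mm, top 46 mm) carrying upright brass pins. Origin: on the axis, 39 mm above the table. Loose at the start; clockwise from above tightens; running free it drags 0.15 N m, 2.5 N at a pin (1 to 2 N less is read at standstill). When let go it springs back a little and stays.
- pin0 (a point): centre of the top of brass pin 0 of the ring: diameter 10 mm, top 82 mm above the table, 60 mm from the axis. Push or pinch it along the circle, TCP about 71 mm high. With the knob set, the ring meets its seat after 0.7 to 2.0 rad (unseen, to be felt); from there the push rises about 0.9 N per mm at the pin. Tight at 6 to 8 N; over 9 N is too much and soon drags the knob along.
- pin1 (a point): the same for pin 1, 120 degrees anticlockwise of pin 0 seen from above
- pin2 (a point): the same for pin 2, 120 degrees anticlockwise of pin 1
- wrench: bystander: steel wrench 170 mm long lying on the table at the left of the stand; origin under its middle
- screwdriver: bystander: teal screwdriver 190 mm long lying at the right of the stand; origin under its middle
- spare_wheel: bystander: orange wheel lying flat, 90 mm diameter, 36 mm high, left of the stand; origin under its centre
- pliers: bystander: teal-handled pliers about 165 mm long lying right of the stand; origin under the rivet
- screw_jar: bystander: clear jar with orange lid, 52 mm diameter, 60 mm high, behind on the right; origin under its centre
- gearmotor: bystander: metal gearmotor about 110 mm long lying behind on the left; origin under its middle

How it is judged:
On the way, in this order (a step that is already met when the one before it is completed fails the run):
1. the knob's pointer is on the red index clip (tips within 4 mm) while the lock ring is still loose (horizontal distance between pointer and index_mark below 0.004 m and contact force between knob and lock_ring below 0.5 N), for 0.3 s.
2. the lock ring is tight on its seat (more than 4.5 N between ring and knob) (contact force between knob and lock_ring above 4.5 N), for 0.2 s.
At the end, for the whole second after the job is handed in: The pointer tip is within 4 mm of the red index mark, the lock ring presses on its seat under the knob with more than 4.5 N by itself (it stays tight), and both are at rest and released (horizontal distance between pointer and index_mark below 0.004 m and contact force between knob and lock_ring above 4.5 N and angular speed of each of knob, lock_ring below 0.05 rad/s); the robot touches nothing.
It fails at once if the lock ring is overtightened (more than 18 N between ring and its seat under the knob, which is over 9 N of push on a pin) (contact force between knob and lock_ring above 18 N).
It fails at once if a bystander (wrench, screwdriver, spare wheel, pliers, jar, gearmotor) is moved by more than 20 mm (distance of any of wrench, screwdriver, spare_wheel, pliers, screw_jar, gearmotor from where it was at the start of the episode above 0.02 m).
It also fails if it takes over 70 s, if anything falls off the work surface, if the arm or the gripper's body presses on something with over 40 N, if the wrist force passes 120 N, or if a joint passes its speed limit or range.

## Working session

There is one attempt and no reset: what is moved stays moved. The work goes in short steps, Python scripts to look and compute and a tool call to move; the robot and the scene stay as the last step left them, time stands still between calls to the robot, and variables do not carry over. Pictures are saved under pics/ and viewed, at most 10 in all, crops included, and the job is handed in when it is done.

Besides the shell and the picture viewer there is one more tool, called in YAML: its name, and indented under it one key for each argument. step_arm: Moves the arm, as the interface text tells. Its arguments: {"type":"object","properties":{"moves":{"type":"array","items":{"type":"array","items":{"type":"number"}}},"grip_force":{"type":"number"}},"required":["moves"]}

```bash
mkdir -p pics; cat > h.py <<'E'
import numpy as np, cv2
from bench import r
def pts(f):
    h,w=f["depth"].shape; R=cv2.Rodrigues(np.array(f["rvec"],float))[0]; t=np.array(f["tvec"],float).ravel()
    v,u=np.mgrid[:h,:w]; K=np.array(f["mtx"]); d=f["depth"]
    c=np.stack([(u-K[0,2])/K[0,0]*d,(v-K[1,2])/K[1,1]*d,d],-1)
    return (c-t)@R
def ray(f,uv,z):
    R=cv2.Rodrigues(np.array(f["rvec"],float))[0]; t=np.array(f["tvec"],float).ravel(); K=np.array(f["mtx"])
    d=R.T@np.linalg.inv(K)@np.array([uv[0],uv[1],1.]); o=-R.T@t
    return o+d*(z-o[2])/d[2]
E
python3 - <<'E'
from h import *
for n in("scene","side"):
    f=r.grab_frame(n); np.savez(n+".npz",**f)
    cv2.imwrite(f"pics/{n}.png",f["image"][:,:,::-1])
    R=cv2.Rodrigues(np.array(f["rvec"],float))[0]; print(n,-R.T@np.array(f["tvec"]).ravel())
print(r.get_obs())
E
```

```text
scene [ 1.38112524 -0.28388492  0.77288099]
side [ 0.55865095 -0.86737265  0.75288368]
{'clock': 0.1, 'joints': array([-1.40109659,  0.47770042,  0.02233029,  1.55631629, -0.01147226,
        1.10928035, -0.08309857]), 'qvel': array([ 0.00127891, -0.00157896, -0.00117577, -0.00224127,  0.00086028,
        0.00045929, -0.00144926]), 'tau': array([ 4.41638811e-03, -5.97763002e+01,  1.61371440e+00, -2.81954527e+01,
        1.28452064e-02,  4.99392656e-03, -7.03993408e-06]), 'tcp_pos': array([0.18498735, 0.64865907, 0.2491494 ]), 'orientation': array([-4.34882607e-01, -3.11125903e+00,  2.47227998e-03]), 'contact_force': array([ 0.31750935, -0.27590728,  0.49017075]), 'moment': array([-0.01915055, -0.03394373, -0.00922721]), 'gripper_force': 0.0, 'grip_width': 0.0850456295437983}
```

View pics/scene.png

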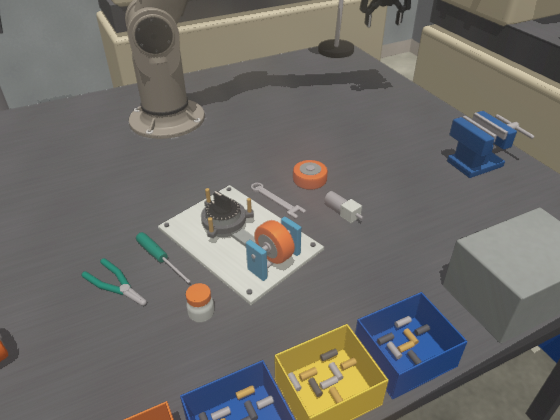

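View pics/side.png

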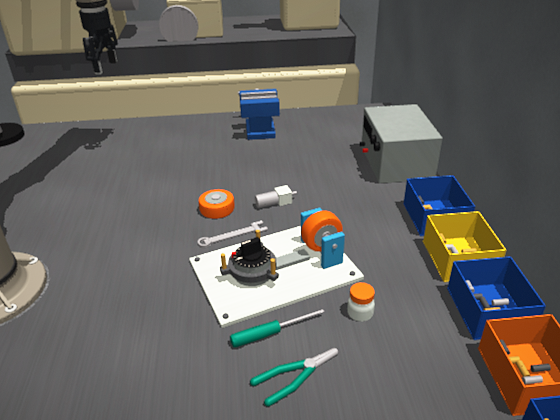

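The scene view has the adjuster at about (222,212), with brass pins at (208,192), (249,203) and (211,222). In the side view the adjuster is at about (252,258). The wrench, spare wheel and gearmotor are to the left, and the screwdriver, pliers and jar to the right.

```bash
python3 - <<'E'
from h import *
for n,(x0,y0,x1,y1) in(("scene",(190,175,265,245)),("side",(210,220,290,295))):
    f=dict(np.load(n+".npz")); P=pts(f); im=f["image"]
    hsv=cv2.cvtColor(im,cv2.COLOR_RGB2HSV)
    m=cv2.inRange(hsv,(12,90,70),(28,255,255)); roi=np.zeros_like(m); roi[y0:y1,x0:x1]=1; m*=roi
    k,l,s,c=cv2.connectedComponentsWithStats(m)
    for i in range(1,k):
        if s[i,4]>8:
            q=P[l==i]; q=q[q[:,2]>.03]; print(n,s[i],q[q[:,2]>q[:,2].max()-.01].mean(0).round(4), "ztop",q[:,2].max().round(3), ray(f,(s[i,0]+s[i,2]/2,s[i,1]+1.5),.082).round(4))
    w=(P[:,:,2]>.085)&(P[:,:,2]<.104)&(roi>0)&(hsv[:,:,2]<90)
    q=P[w]; print(n,"bar",q.mean(0),len(q))
    cv2.imwrite(f"pics/{n}_c.png",cv2.resize(im[y0:y1,x0:x1,::-1],None,fx=7,fy=7,interpolation=cv2.INTER_CUBIC))
E
```

```text
scene [205 188   5  15  51] [ 0.5049 -0.0416  0.0805] ztop 0.085 [ 0.5048 -0.0398  0.082 ]
scene [247 198   4  14  43] [0.5812 0.0301 0.0807] ztop 0.085 [0.5812 0.031  0.082 ]
scene [208 217   5  15  58] [ 0.6039 -0.0712  0.0796] ztop 0.084 [ 0.6037 -0.0686  0.082 ]
scene bar [ 0.56819912 -0.02851107  0.09509352] 122
side [255 230   6   9  34] [ 0.5773 -0.019   0.0979] ztop 0.099 [0.5779 0.0226 0.082 ]
side [221 253   6  16  63] [ 0.5587 -0.8674  0.7529] ztop 0.753 [ 0.505  -0.0459  0.082 ]
side [270 258   6  17  79] [ 0.6014 -0.073   0.077 ] ztop 0.081 [ 0.6023 -0.0737  0.082 ]
side bar [ 0.56113096 -0.03215003  0.09324257] 141
```

step_arm:
  moves:
    - [-35,-35,-5,0,0,0,45]
    - [-70,-70,-10,0,0,0,45]
    - [-105,-105,-15,0,0,0,45]
    - [-140,-140,-20,0,0,0,45]
    - [-175,-175,-25,0,0,0,45]
    - [-210,-210,-30,0,0,0,45]
    - [-245,-244,-30,0,0,0,45]
    - [-280,-279,-30,0,0,0,45]

```text
clock: 0.9
tcp_pos: [0.3784, 0.3021, 0.2801]
orientation: [0.435, 3.111, 0.001]
contact_force: [1.0, 0.3, 0.7]
grip_width: 0.0451
gripper_force: 0.0
```

step_arm:
  moves:
    - [-35,-35,0,0,0,0,45]
    - [-70,-70,0,0,0,0,45]
    - [-105,-105,0,0,0,0,45]
    - [-140,-140,0,0,0,0,45]
    - [-175,-175,0,0,0,0,45]
    - [-210,-210,0,0,0,0,45]
    - [-245,-244,0,0,0,0,45]
    - [-269,-267,0,0,0,0,45]

```text
clock: 1.7
tcp_pos: [0.5641, -0.0302, 0.2799]
orientation: [0.44, 3.11, -0.002]
contact_force: [0.9, 1.0, 1.2]
grip_width: 0.0455
gripper_force: 0.0
```

```bash
python3 - <<'E'
from h import *
f=r.grab_frame("wrist"); np.savez("wrist.npz",**f)
cv2.imwrite("pics/wrist.png",f["image"][:,:,::-1])
o=r.get_obs(); print(o["clock"],o["tcp_pos"],o["orientation"],o["joints"],o["contact_force"])
R=cv2.Rodrigues(np.array(f["rvec"],float))[0]; print(-R.T@np.array(f["tvec"]).ravel())
E
```

```text
1.75 [ 0.56571183 -0.03498687  0.28015414] [ 0.44683042  3.10690371 -0.00611531] [-0.42973311  0.28402411  0.4684172   1.81102395 -0.13935593  1.07758654
  1.37356357] [ 2.00494765 -3.82888174  1.24542492]
[ 0.4953394  -0.00919749  0.40400224]
```

View pics/wrist.png

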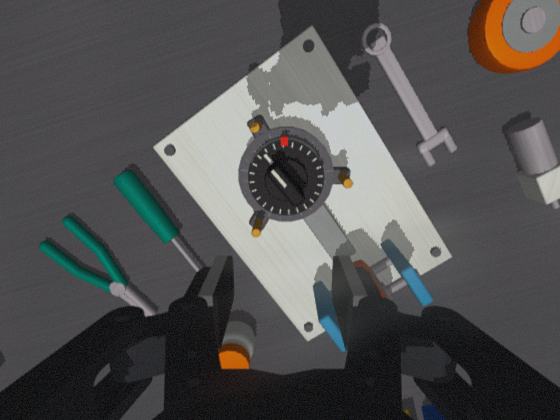

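The wrist view shows the red clip at about (285,141). The white pointer runs from about (287,188) to its tip near (265,154). The pins are at (256,126), (348,183) and (257,231). Clip lies clockwise of the pointer, as expected.

```bash
cat >> h.py <<'E'
def measure(f):
    im=f["image"]; hsv=cv2.cvtColor(im,cv2.COLOR_RGB2HSV); P=pts(f)
    out={}
    b=cv2.inRange(hsv,(12,110,90),(28,255,255))
    k,l,s,c=cv2.connectedComponentsWithStats(b)
    pins=[]
    for i in range(1,k):
        q=P[l==i]; q=q[(abs(q[:,0]-.563)<.09)&(abs(q[:,1]+.03)<.09)]
        q=q[(q[:,2]>.05)&(q[:,2]<.1)]
        if s[i,4]>15 and len(q)>10:
            t=q[q[:,2]>.079]; pins.append(t.mean(0) if len(t) else q.mean(0)); print("pin",s[i],c[i],pins[-1].round(4),len(t))
    C=np.mean(pins,0)[:2]; print("axis",C,[np.linalg.norm(p[:2]-C).round(4) for p in pins],[np.arctan2(*(p[:2]-C)[::-1]).round(3) for p in pins])
    red=cv2.inRange(hsv,(0,150,100),(7,255,255))|cv2.inRange(hsv,(172,150,100),(180,255,255))
    wh=cv2.inRange(hsv,(0,0,150),(180,70,255))
    for nm,m in(("red",red),("white",wh)):
        near=(np.hypot(P[:,:,0]-C[0],P[:,:,1]-C[1])<.048)
        k,l,s,c=cv2.connectedComponentsWithStats(m*near.astype(np.uint8))
        for i in range(1,k):
            if s[i,4]>12:
                v,u=np.nonzero(l==i); z=P[l==i][:,2]
                q=P[l==i][:,:2]-C
                w=np.array([ray(f,(a,bb),.066)[:2] for a,bb in zip(u,v)])-C
                rr=np.hypot(*w.T)
                e=w[np.argmin(rr)] if nm=="red" else w[np.argmax(rr)]
                d=w.mean(0); print(nm,s[i],c[i].round(1),"z",np.percentile(z,[5,50,95]).round(4),"ang mean",np.arctan2(d[1],d[0]).round(3),"r",rr.min().round(4),rr.max().round(4),"e ang",np.arctan2(e[1],e[0]).round(3), "axis ang",(lambda v:np.arctan2(v[1],v[0]).round(3))(cv2.fitLine(w.astype(np.float32),cv2.DIST_L2,0,.01,.01).ravel()))
    bar=(P[:,:,2]>.094)&(P[:,:,2]<.106)&(np.hypot(P[:,:,0]-C[0],P[:,:,1]-C[1])<.04)
    q=P[bar]; rect=cv2.minAreaRect(q[:,:2].astype(np.float32)*1000); print("bar n",len(q),"rect",rect,"z",np.median(q[:,2]))
    l=cv2.fitLine(q[:,:2].astype(np.float32),cv2.DIST_L2,0,.01,.01).ravel(); print("bar line",l[:2],np.arctan2(l[1],l[0]),l[2:])
E
python3 - <<'E'
from h import *
f=dict(np.load("wrist.npz")); measure(f)
o=r.get_obs(); R=cv2.Rodrigues(o["orientation"])[0]; print(R.round(3))
E
```

```text
pin [250 122  10  11  86] [254.36046512 127.09302326] [ 0.5021 -0.0383  0.0821] 81
pin [343 178  10  10  69] [347.37681159 182.63768116] [0.5772 0.0324 0.0817] 69
pin [252 228   9   9  59] [255.57627119 232.11864407] [ 0.601  -0.0682  0.082 ] 59
axis [ 0.56008878 -0.0247104 ] [np.float64(0.0596), np.float64(0.0596), np.float64(0.0597)] [np.float64(-2.911), np.float64(1.28), np.float64(-0.815)]
red [281 136   7  10  67] [284.  140.6] z [0.062  0.0651 0.0666] ang mean 2.906 r 0.0338 0.0427 e ang 2.854 axis ang -0.26
white [264 154   7   8  26] [267.1 157.5] z [0.064  0.0664 0.0674] ang mean -2.712 r 0.024 0.0324 e ang -2.735 axis ang 0.433
white [272 170  14  17  64] [278.5 178.1] z [0.0999 0.101  0.1024] ang mean -1.967 r 0.0035 0.016 e ang -2.381 axis ang 0.408
bar n 679 rect ((560.1243896484375, -24.784183502197266), (42.057491302490234, 14.346884727478027), 23.81188201904297) z 0.09976893701076636
bar line [0.91385776 0.40603447] 0.41811052 [ 0.55908793 -0.02457555]
[[-0.959  0.282  0.002]
 [ 0.282  0.959 -0.004]
 [-0.003 -0.003 -1.   ]]
```

step_arm:
  moves:
    - [4,1,10,0,0,-0.14,40]
    - [4,1,25,0,0,-0.28,40]
    - [4,1,40,0,0,-0.42,40]
    - [4,1,55,0,0,-0.56,40]
    - [4,1,60,0,0,-0.7,40]
    - [4,1,60,0,0,-0.7,40]
    - [4,1,60,0,0,-0.7,40]
    - [4,1,60,0,0,-0.7,40]

```text
clock: 2.55
tcp_pos: [0.56, -0.0244, 0.2204]
orientation: [-0.654, 3.072, -0.0]
contact_force: [0.5, -0.7, -0.1]
grip_width: 0.0399
gripper_force: 0.0
```

```bash
python3 - <<'E'
from h import *
f=r.grab_frame("wrist"); np.savez("wrist2.npz",**f)
measure(f)
o=r.get_obs(); R=cv2.Rodrigues(o["orientation"])[0]; print(o["tcp_pos"],o["contact_force"],o["joints"],R.round(3))
E
```

```text
pin [289 121  13  14 142] [294.74647887 127.51408451] [ 0.5019 -0.039   0.0819] 128
pin [206 221  12  11  95] [211.56842105 225.85263158] [ 0.6011 -0.0684  0.0819] 95
pin [330 243  10  10  81] [334.65432099 247.54320988] [0.5773 0.0321 0.0821] 80
axis [ 0.56010139 -0.02508605] [np.float64(0.0598), np.float64(0.0597), np.float64(0.0597)] [np.float64(-2.907), np.float64(-0.813), np.float64(1.28)]
red [303 156  12  13  85] [308.6 162. ] z [0.0636 0.0651 0.0664] ang mean 2.905 r 0.034 0.0422 e ang 2.824 axis ang -0.101
white [279 193   4  16  54] [280.2 201. ] z [0.1003 0.1013 0.1022] ang mean 0.371 r 0.0005 0.0093 e ang 0.287 axis ang 0.459
bar n 970 rect ((559.67822265625, -25.430076599121094), (40.850074768066406, 13.688706398010254), 24.299091339111328) z 0.0998077727092716
bar line [0.9099339 0.4147532] 0.42767155 [ 0.55868167 -0.02564501]
[ 0.5600351  -0.02433638  0.22050554] [ 0.3256907  -0.75050681 -0.9748695 ] [-0.32142508  0.32727065  0.31477723  1.88177931 -0.12275752  0.95027983
  2.04005376] [[-0.913 -0.408  0.001]
 [-0.408  0.913  0.   ]
 [-0.001 -0.    -1.   ]]
```

step_arm:
  moves:
    - [0,0,40,0,0,0,38]
    - [0,0,80,0,0,0,38]
    - [0,0,110,0,0,0,38]
    - [0,0,125,0,0,0,38]
    - [0,0,130,0,0,0,38]
    - [0,0,130,0,0,0,38]
    - [0,0,130,0,0,0,38]

```text
clock: 3.3
tcp_pos: [0.5609, -0.0245, 0.0914]
orientation: [-0.657, 3.069, -0.001]
contact_force: [0.1, -0.5, -1.1]
grip_width: 0.0376
gripper_force: 0.0
```

step_arm:
  grip_force: 80
  moves:
    - [0,0,0,0,0,0,5]
    - [0,0,0,0,0,0,5]
    - [0,0,0,0,0,0,5]
    - [0,0,0,0,0,0,5]
    - [0,0,0,0,0,0,5]
    - [0,0,0,0,0,0,5]

```text
clock: 3.9
tcp_pos: [0.5612, -0.0256, 0.0916]
orientation: [-0.655, 3.069, -0.002]
contact_force: [1.3, -4.0, 7.4]
grip_width: 0.0125
gripper_force: 78.4
```

step_arm:
  moves:
    - [0,0,0,0,0,0.09,5]
    - [0,0,0,0,0,0.18,5]
    - [0,0,0,0,0,0.27,5]
    - [0,0,0,0,0,0.36,5]
    - [0,0,0,0,0,0.45,5]
    - [0,0,0,0,0,0.54,5]
    - [0,0,0,0,0,0.61,5]
    - [0,0,0,0,0,0.67,5]

```text
clock: 4.7
tcp_pos: [0.5613, -0.026, 0.0916]
orientation: [0.392, 3.113, -0.002]
contact_force: [0.7, -4.4, 6.2]
grip_width: 0.0126
gripper_force: 78.7
```

step_arm:
  moves:
    - [0,0,0,0,0,0,5]
    - [0,0,0,0,0,0,5]
    - [0,0,0,0,0,0,5]

```text
clock: 5.0
tcp_pos: [0.5613, -0.026, 0.0916]
orientation: [0.39, 3.113, -0.001]
contact_force: [1.0, -4.8, 6.4]
grip_width: 0.0128
gripper_force: 78.6
```

```bash
python3 - <<'E'
from h import *
o=r.get_obs(); R=cv2.Rodrigues(o["orientation"])[0]; print(o["tcp_pos"],o["contact_force"],o["moment"],np.arctan2(-R[1,0],-R[0,0]))
f=r.grab_frame("wrist");cv2.imwrite("pics/w3.png",f["image"][:,:,::-1])
measure(f)
E
```

```text
[ 0.56129676 -0.02604319  0.09158049] [ 0.9693297  -4.81042931  6.36055242] [-0.82202301 -0.11336804  0.01847134] -0.24897264305462313
pin [200 145  24  25 447] [211.53691275 157.14765101] [ 0.5022 -0.0386  0.082 ] 438
pin [408 275  21  18 284] [417.9084507  283.62676056] [0.5774 0.0323 0.082 ] 282
axis [ 0.53976473 -0.00313937] [np.float64(0.0517), np.float64(0.0517)] [np.float64(-2.386), np.float64(0.756)]
red [273 176  16  19 272] [280.9 185.2] z [0.0643 0.0654 0.0663] ang mean -2.483 r 0.0162 0.0258 e ang -2.431 axis ang -0.303
white [367 186  20  18 224] [376.2 194.4] z [0.0112 0.0122 0.0132] ang mean 1.634 r 0.024 0.0333 e ang 1.708 axis ang -1.269
white [349 257  10   2  18] [353.2 257.4] z [0.0621 0.0629 0.064 ] ang mean 0.429 r 0.0275 0.0303 e ang 0.471 axis ang 1.346
white [347 273   9   3  17] [351.1 274.1] z [0.0622 0.0626 0.0635] ang mean 0.263 r 0.0345 0.0374 e ang 0.303 axis ang 1.139
white [340 288   8   4  15] [343.7 289.5] z [0.062  0.0627 0.0635] ang mean 0.1 r 0.0409 0.0437 e ang 0.13 axis ang 0.884
bar n 3643 rect ((556.0220336914062, -22.240093231201172), (31.97406005859375, 28.4173641204834), 31.30190086364746) z 0.09995839202348566
bar line [ 0.99239403 -0.12310212] -0.12341517 [ 0.5536874  -0.02277542]
```

View pics/w3.png

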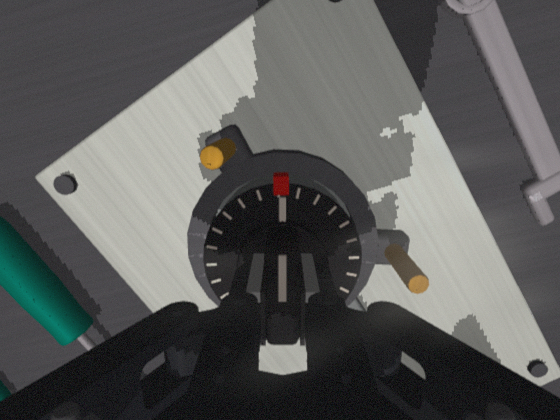

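The pointer tip at (282,198) sits directly under the clip at (281,185). Next: release, then straddle the pin nearest the robot.

step_arm:
  moves:
    - [0,0,0,0,0,0,40]
    - [0,0,0,0,0,0,40]
    - [0,0,0,0,0,0,40]
    - [0,0,-20,0,0,0,40]
    - [0,0,-50,0,0,0,40]
    - [0,0,-50,0,0,0,40]

```text
clock: 5.65
tcp_pos: [0.5619, -0.0243, 0.143]
orientation: [0.387, 3.112, 0.002]
contact_force: [-0.5, -0.1, 0.5]
grip_width: 0.04
gripper_force: 0.0
```

step_arm:
  moves:
    - [18,-9,0,0,0,-0.13,40]
    - [36,-19,0,0,0,-0.26,40]
    - [53,-29,0,0,0,-0.39,40]
    - [53,-29,0,0,0,-0.48,40]
    - [53,-29,0,0,0,-0.48,40]
    - [53,-29,0,0,0,-0.48,40]
    - [53,-29,0,0,0,-0.48,40]

```text
clock: 6.35
tcp_pos: [0.5016, -0.0393, 0.1398]
orientation: [0.362, -3.121, 0.0]
contact_force: [-0.3, 0.2, -0.4]
grip_width: 0.0401
gripper_force: 0.0
```

```bash
python3 - <<'E'
from h import *
o=r.get_obs(); R=cv2.Rodrigues(o["orientation"])[0]; print(o["tcp_pos"],o["contact_force"],o["moment"],R[:,0],o["joints"])
f=r.grab_frame("wrist");cv2.imwrite("pics/w4.png",f["image"][:,:,::-1])
measure(f)
E
```

```text
[ 0.50157666 -0.03927006  0.13979141] [-0.30863909  0.17994654 -0.38382257] [-0.01150357 -0.01191043 -0.00245216] [-9.73468441e-01 -2.28821308e-01  5.26428688e-05] [-0.35760902  0.3572208   0.37879951  2.08250172 -0.19402199  0.73474715
  1.94576188]
pin [273 233  17  16 209] [281.00956938 240.49760766] [ 0.5017 -0.039   0.082 ] 197
axis [ 0.50166155 -0.03896198] [np.float64(0.0)] [np.float64(0.0)]
red [301 261  15  16 157] [307.9 268.6] z [0.0625 0.0652 0.0663] ang mean 0.817 r 0.0259 0.0362 e ang 0.887 axis ang -0.076
white [ 219  151   61   91 3079] [245.3 196.1] z [0.011  0.0121 0.0132] ang mean -2.132 r 0.0133 0.0517 e ang -2.58 axis ang -0.109
white [ 289  174   55   55 1604] [322.7 198.6] z [0.011  0.0121 0.0132] ang mean 2.483 r 0.0184 0.0458 e ang 2.5 axis ang 0.952
white [302 277   5   5  19] [303.9 278.8] z [0.0654 0.0667 0.0675] ang mean 0.649 r 0.0347 0.0379 e ang 0.649 axis ang 0.307
white [292 325   8   8  43] [295.5 328.5] z [0.1004 0.1012 0.102 ] ang mean 0.367 r 0.0683 0.0738 e ang 0.367 axis ang -0.353
white [226 368  27   1  27] [239. 368.] z [0.1933 0.1939 0.1948] ang mean -0.052 r 0.1048 0.1098 e ang -0.132 axis ang -1.341
white [313 368  27   1  27] [326. 368.] z [0.1933 0.194  0.1945] ang mean 0.528 r 0.1051 0.1105 e ang 0.608 axis ang -1.341
bar n 6 rect ((539.1133422851562, -25.327251434326172), (1.7907036542892456, 0.6675549149513245), 89.63089752197266) z 0.09762815832143107
bar line [ 0.2000668 -0.9797823] -1.3693702 [ 0.53906256 -0.02568283]
```

View pics/w4.png

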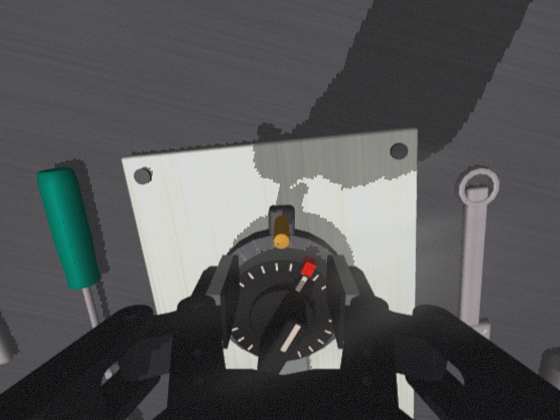

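The pin top at (281,240) lies midway between the fingers, and the pointer is still on the clip at (308,268). Descend now.

step_arm:
  moves:
    - [0,0,30,0,0,0,40]
    - [0,0,55,0,0,0,40]
    - [0,0,69,0,0,0,40]
    - [0,0,69,0,0,0,16]
    - [0,0,69,0,0,0,16]
    - [0,0,69,0,0,0,16]
    - [0,0,69,0,0,0,16]

```text
clock: 7.1
tcp_pos: [0.502, -0.0395, 0.0719]
orientation: [-0.363, 3.119, -0.0]
contact_force: [0.3, -0.2, -0.7]
grip_width: 0.0162
gripper_force: 0.0
```

```bash
cat > arc.py <<'E'
import sys; from h import *
# rows for arc steps of da from the current pose, tool x outward radial, +y clockwise, radius 60
da=float(sys.argv[1]); n=int(sys.argv[2])
for i in range(1,n+1):
    a=da*i; print([round(-60*(1-np.cos(a)),1),round(60*np.sin(a),1),0,0,0,round(a,3)])
E
cat > st.py <<'E'
from h import *
C=np.array([.5601,-.0250]); o=r.get_obs(); R=cv2.Rodrigues(o["orientation"])[0]; p=o["tcp_pos"][:2]-C; F=o["contact_force"]
a=np.arctan2(p[1],p[0]); print("t",o["clock"],"ang",a,"r",np.hypot(*p),"z",o["tcp_pos"][2],"toolx",np.arctan2(R[1,0],R[0,0]),"Fcw",-F@R[:,1],"Frad",F@R[:,0],"Fz",F[2],"Mz",o["moment"][2],"w",o["grip_width"])
E
python3 arc.py .08 8; python3 arc.py .025 8; python3 st.py
```

```text
[np.float64(-0.2), np.float64(4.8), 0, 0, 0, 0.08]
[np.float64(-0.8), np.float64(9.6), 0, 0, 0, 0.16]
[np.float64(-1.7), np.float64(14.3), 0, 0, 0, 0.24]
[np.float64(-3.0), np.float64(18.9), 0, 0, 0, 0.32]
[np.float64(-4.7), np.float64(23.4), 0, 0, 0, 0.4]
[np.float64(-6.8), np.float64(27.7), 0, 0, 0, 0.48]
[np.float64(-9.2), np.float64(31.9), 0, 0, 0, 0.56]
[np.float64(-11.9), np.float64(35.8), 0, 0, 0, 0.64]
[np.float64(-0.0), np.float64(1.5), 0, 0, 0, 0.025]
[np.float64(-0.1), np.float64(3.0), 0, 0, 0, 0.05]
[np.float64(-0.2), np.float64(4.5), 0, 0, 0, 0.075]
[np.float64(-0.3), np.float64(6.0), 0, 0, 0, 0.1]
[np.float64(-0.5), np.float64(7.5), 0, 0, 0, 0.125]
[np.float64(-0.7), np.float64(9.0), 0, 0, 0, 0.15]
[np.float64(-0.9), np.float64(10.4), 0, 0, 0, 0.175]
[np.float64(-1.2), np.float64(11.9), 0, 0, 0, 0.2]
t 7.1 ang -2.897111787166832 r 0.059898688185361336 z 0.07186947969141713 toolx -2.909537922908696 Fcw 0.2564815346018117 Frad -0.2623383266745604 Fz -0.6883133042056911 Mz -0.049448327186499545 w 0.016245882362961123
```

step_arm:
  moves:
    - [-0.2,4.8,0,0,0,0.08,16]
    - [-0.8,9.6,0,0,0,0.16,16]
    - [-1.7,14.3,0,0,0,0.24,16]
    - [-3.0,18.9,0,0,0,0.32,16]
    - [-4.7,23.4,0,0,0,0.4,16]
    - [-6.8,27.7,0,0,0,0.48,16]
    - [-9.2,31.9,0,0,0,0.56,16]
    - [-11.9,35.8,0,0,0,0.64,16]

```text
clock: 7.9
tcp_pos: [0.5051, -0.0026, 0.0719]
orientation: [0.642, 3.074, 0.0]
contact_force: [-0.7, -2.9, 1.9]
grip_width: 0.0161
gripper_force: 1.3
```

```bash
python3 st.py
```

```text
t 7.9 ang 2.754449886918021 r 0.05938614679161285 z 0.07187132367123461 toolx 2.7296285364798303 Fcw 2.895129737202928 Frad -0.5303706557182519 Fz 1.855348036680168 Mz 0.012003826653838756 w 0.016110229464026418
```

step_arm:
  moves:
    - [0,1.7,0,0,0,0.028,16]
    - [-0.1,3.4,0,0,0,0.056,16]
    - [-0.2,5.0,0,0,0,0.084,16]

```text
clock: 8.2
tcp_pos: [0.507, 0.0022, 0.0713]
orientation: [0.767, 3.046, 0.0]
contact_force: [-0.1, -2.5, 1.3]
grip_width: 0.016
gripper_force: 1.2
```

step_arm:
  moves:
    - [0,1.7,0,0,0,0.028,16]
    - [-0.1,3.4,0,0,0,0.056,16]
    - [-0.2,5.0,0,0,0,0.084,16]

```text
clock: 8.5
tcp_pos: [0.5093, 0.0068, 0.071]
orientation: [-0.895, -3.011, 0.0]
contact_force: [-1.0, -2.9, 1.5]
grip_width: 0.016
gripper_force: 1.2
```

step_arm:
  moves:
    - [0,1.7,0,0,0,0.028,16]
    - [-0.1,3.4,0,0,0,0.056,16]
    - [-0.2,5.0,0,0,0,0.084,16]

```text
clock: 8.8
tcp_pos: [0.5123, 0.011, 0.071]
orientation: [-1.021, -2.971, 0.0]
contact_force: [-0.7, -2.0, 2.1]
grip_width: 0.0158
gripper_force: 1.2
```

step_arm:
  moves:
    - [0,1.7,0,0,0,0.028,16]
    - [-0.1,3.4,0,0,0,0.056,16]
    - [-0.2,5.0,0,0,0,0.084,16]

```text
clock: 9.1
tcp_pos: [0.5154, 0.0149, 0.071]
orientation: [-1.145, -2.925, 0.0]
contact_force: [0.1, -3.5, 1.5]
grip_width: 0.016
gripper_force: 1.2
```

```bash
python3 st.py
```

```text
t 9.1 ang 2.4126194568419606 r 0.05986879435658716 z 0.07095719107374718 toolx 2.3954701293946195 Fcw 2.521089224445639 Frad -2.476649565074616 Fz 1.4587542021823405 Mz 0.035705342258954276 w 0.016017084600909014
```

step_arm:
  moves:
    - [0,1.7,0,0,0,0.028,16]
    - [-0.1,3.4,0,0,0,0.056,16]
    - [-0.2,5.0,0,0,0,0.084,16]

```text
clock: 9.4
tcp_pos: [0.5189, 0.0184, 0.071]
orientation: [-1.267, -2.875, 0.0]
contact_force: [0.2, -3.2, 1.4]
grip_width: 0.016
gripper_force: 1.2
```

```bash
python3 st.py
```

```text
t 9.4 ang 2.3292436695436556 r 0.05983584209313701 z 0.07095223090766131 toolx 2.311508503883184 Fcw 1.9710283622762927 Frad -2.4968163894069453 Fz 1.4206012005696644 Mz 0.020101393701172067 w 0.016028503031468525
```

step_arm:
  moves:
    - [0,1.7,0,0,0,0.028,16]
    - [-0.1,3.4,0,0,0,0.056,16]
    - [-0.2,5.0,0,0,0,0.084,16]

```text
clock: 9.7
tcp_pos: [0.5227, 0.0217, 0.0709]
orientation: [-1.386, -2.819, 0.0]
contact_force: [-1.6, -2.0, 0.2]
grip_width: 0.016
gripper_force: 1.2
```

```bash
python3 st.py
```

```text
t 9.7 ang 2.2459137330452745 r 0.05980374225061806 z 0.07094302233575012 toolx 2.2275102930770365 Fcw 2.5161182172652783 Frad -0.6146552731638175 Fz 0.2495633534598729 Mz -0.024664025351565446 w 0.015971299080502394
```

step_arm:
  moves:
    - [0,1.7,0,0,0,0.028,16]
    - [-0.1,3.4,0,0,0,0.056,16]
    - [-0.2,5.0,0,0,0,0.084,16]

```text
clock: 10.0
tcp_pos: [0.5268, 0.0246, 0.0709]
orientation: [-1.503, -2.758, 0.0]
contact_force: [-1.7, -2.1, 2.6]
grip_width: 0.0159
gripper_force: 1.2
```

```bash
python3 st.py
```

```text
t 10.0 ang 2.1619734883527797 r 0.059767637745647556 z 0.07092975247942859 toolx 2.1435177712259468 Fcw 2.5814372176301914 Frad -0.8077253602207487 Fz 2.5576320649864854 Mz -0.018894959809134304 w 0.01588621465323061
```

step_arm:
  moves:
    - [0,1.7,0,0,0,0.028,16]
    - [-0.1,3.4,0,0,0,0.056,16]
    - [-0.2,5.0,0,0,0,0.084,16]

```text
clock: 10.3
tcp_pos: [0.5311, 0.0272, 0.0709]
orientation: [-1.618, -2.693, 0.0]
contact_force: [-1.2, -1.3, 1.8]
grip_width: 0.0162
gripper_force: 1.2
```

```bash
python3 st.py
```

```text
t 10.3 ang 2.0776593007137123 r 0.05971909274925829 z 0.07093101160897791 toolx 2.0595790288022173 Fcw 1.7235806970346093 Frad -0.6047147362584937 Fz 1.7665243785554867 Mz -0.0029266365084252618 w 0.01624509441357372
```

step_arm:
  moves:
    - [0,1.7,0,0,0,0.028,16]
    - [-0.1,3.4,0,0,0,0.056,16]
    - [-0.2,5.0,0,0,0,0.084,16]

```text
clock: 10.6
tcp_pos: [0.5356, 0.0295, 0.0709]
orientation: [-1.729, -2.622, -0.0]
contact_force: [-1.9, -1.2, 2.2]
grip_width: 0.0161
gripper_force: 1.3
```

```bash
python3 st.py
```

```text
t 10.6 ang 1.99351463699907 r 0.05973012583352302 z 0.07093568957848381 toolx 1.9756752061843916 Fcw 2.1956440614661306 Frad -0.3821301024064678 Fz 2.2428097944745575 Mz 0.025090886497862175 w 0.016093360487856687
```

step_arm:
  moves:
    - [0,1.7,0,0,0,0.028,16]
    - [-0.1,3.4,0,0,0,0.056,16]
    - [-0.2,5.0,0,0,0,0.084,16]

```text
clock: 10.9
tcp_pos: [0.5403, 0.0313, 0.0709]
orientation: [-1.838, -2.547, -0.0]
contact_force: [-3.8, -1.9, 3.3]
grip_width: 0.0157
gripper_force: 1.5
```

```bash
python3 st.py
```

```text
t 10.9 ang 1.9096551607113403 r 0.05967519229806383 z 0.07093787869560081 toolx 1.8916536520283949 Fcw 4.228813273463603 Frad -0.5638997928193253 Fz 3.26264455233906 Mz -0.024039788260090345 w 0.015711340347022644
```

step_arm:
  moves:
    - [0,0,0,0,0,0,16]
    - [0,0,0,0,0,0,16]
    - [0,0,0,0,0,0,16]

```text
clock: 11.2
tcp_pos: [0.5405, 0.0313, 0.0709]
orientation: [1.835, 2.55, 0.001]
contact_force: [-0.2, -0.5, -0.2]
grip_width: 0.0159
gripper_force: 0.4
```

```bash
python3 st.py
```

```text
t 11.2 ang 1.905712371066606 r 0.059631998813351725 z 0.07094736485110803 toolx 1.894241794657033 Fcw 0.3416404340273837 Frad -0.38364309146176845 Fz -0.24347415768851488 Mz 0.0008954339061334931 w 0.015906695066895758
```

step_arm:
  moves:
    - [0,0.7,0,0,0,0.012,16]
    - [0,1.4,0,0,0,0.024,16]

```text
clock: 11.4
tcp_pos: [0.5411, 0.0314, 0.0709]
orientation: [-1.867, -2.526, 0.001]
contact_force: [-3.5, -0.3, 2.5]
grip_width: 0.0163
gripper_force: 1.7
```

```bash
python3 st.py
```

```text
t 11.4 ang 1.8962726171479107 r 0.05949076915347261 z 0.07087156115151355 toolx 1.8686352085974176 Fcw 3.4061474627543142 Frad 0.7052791429748353 Fz 2.481084400948297 Mz -0.03163216872577982 w 0.016269990295359645
```

step_arm:
  moves:
    - [0,0.8,0,0,0,0.013,16]
    - [0,1.6,0,0,0,0.026,16]

```text
clock: 11.6
tcp_pos: [0.5427, 0.0319, 0.0709]
orientation: [-1.899, -2.501, 0.001]
contact_force: [-4.3, 0.1, 2.6]
grip_width: 0.0158
gripper_force: 2.2
```

```bash
python3 st.py
```

```text
t 11.6 ang 1.8684234404137758 r 0.05946932226780467 z 0.0708653338389533 toolx 1.8425125734212051 Fcw 4.13130236370794 Frad 1.232345047902994 Fz 2.5589050322819675 Mz -0.05730424227658111 w 0.015834802227150033
```

step_arm:
  moves:
    - [0,0.7,0,0,0,0.012,16]
    - [0,1.4,0,0,0,0.024,16]

```text
clock: 11.8
tcp_pos: [0.5441, 0.0323, 0.0709]
orientation: [-1.929, -2.478, 0.001]
contact_force: [-5.6, 0.5, 3.0]
grip_width: 0.0164
gripper_force: 2.6
```

```bash
python3 st.py
```

```text
t 11.8 ang 1.8437742733594569 r 0.05951899447831354 z 0.07085984692106892 toolx 1.8188034172952328 Fcw 5.3281034177354485 Frad 1.8189391251432785 Fz 2.9509491310710696 Mz -0.014920947382345855 w 0.016399638630032437
```

step_arm:
  moves:
    - [0,0.6,0,0,0,0.01,16]
    - [0,1.2,0,0,0,0.02,16]

```text
clock: 12.0
tcp_pos: [0.5451, 0.0326, 0.0709]
orientation: [-1.954, -2.459, 0.001]
contact_force: [-5.5, 0.2, 3.6]
grip_width: 0.0161
gripper_force: 2.9
```

```bash
python3 st.py
```

```text
t 12.0 ang 1.8258244885832535 r 0.059477422319212915 z 0.07086856616178103 toolx 1.7988136389549 Fcw 5.303266305225067 Frad 1.4234990472675975 Fz 3.6345836893185095 Mz -0.043797972867951576 w 0.01608448771117899
```

step_arm:
  moves:
    - [0,0.6,0,0,0,0.01,16]
    - [0,1.2,0,0,0,0.02,16]

```text
clock: 12.2
tcp_pos: [0.5461, 0.0328, 0.0708]
orientation: [-1.978, -2.439, 0.001]
contact_force: [-6.7, 0.0, 3.6]
grip_width: 0.016
gripper_force: 3.1
```

```bash
python3 st.py
```

```text
t 12.2 ang 1.8089212273687092 r 0.059454781657588184 z 0.07081924344522278 toolx 1.7787351410690344 Fcw 6.584821401892162 Frad 1.424800534302827 Fz 3.6146154814801736 Mz -0.02796514549578444 w 0.01601972728976243
```

step_arm:
  moves:
    - [0,0.7,0,0,0,0.01,16]
    - [0,0.7,0,0,0,0.01,16]

```text
clock: 12.4
tcp_pos: [0.5467, 0.033, 0.0708]
orientation: [-1.99, -2.429, 0.001]
contact_force: [-5.9, -0.4, 4.1]
grip_width: 0.016
gripper_force: 3.1
```

```bash
python3 st.py
```

```text
t 12.4 ang 1.797223145449482 r 0.059496991188516944 z 0.07084637099548152 toolx 1.7689466311625897 Fcw 5.901650136879808 Frad 0.7912404565993821 Fz 4.05774020723225 Mz -0.03515579510347046 w 0.016012230796379312
```

step_arm:
  moves:
    - [0,0.6,0,0,0,0.01,16]

```text
clock: 12.5
tcp_pos: [0.5471, 0.033, 0.0708]
orientation: [-2.002, -2.419, 0.002]
contact_force: [-5.9, -0.3, 4.9]
grip_width: 0.0161
gripper_force: 3.5
```

```bash
python3 st.py
```

```text
t 12.5 ang 1.7913618097674142 r 0.05942977521600757 z 0.07082555932523585 toolx 1.7589756513352233 Fcw 5.8412447934323595 Frad 0.8255313786760411 Fz 4.944793600125675 Mz -0.020466567108611947 w 0.016068595372575732
```

step_arm:
  moves:
    - [0,0,0,0,0,0,16]
    - [0,0,0,0,0,0,16]

```text
clock: 12.7
tcp_pos: [0.5472, 0.0331, 0.0708]
orientation: [-2.002, -2.419, 0.002]
contact_force: [-6.7, -1.1, 4.6]
grip_width: 0.0161
gripper_force: 3.3
```

```bash
python3 st.py
```

```text
t 12.7 ang 1.7898493985551243 r 0.0594851806635177 z 0.07083091132151478 toolx 1.7591993942463064 Fcw 6.827750407156402 Frad 0.2179066337082743 Fz 4.558326988416488 Mz -0.0006258707222022986 w 0.016101935413964156
```

The push holds steady at about 6.8 N, within the 6 to 8 N window. Back off, open and lift.

step_arm:
  moves:
    - [0,-1.5,0,0,0,0,16]
    - [0,-3,0,0,0,0,16]
    - [0,-3.5,0,0,0,0,22]
    - [0,-3.5,0,0,0,0,34]
    - [0,-3.5,0,0,0,0,34]
    - [0,-3.5,-30,0,0,0,34]
    - [0,-3.5,-70,0,0,0,34]
    - [0,-3.5,-110,0,0,0,34]

```text
clock: 13.5
tcp_pos: [0.5445, 0.0322, 0.1821]
orientation: [2.002, 2.421, -0.002]
contact_force: [0.9, 1.0, 0.7]
grip_width: 0.034
gripper_force: 0.0
```

step_arm:
  moves:
    - [20,0,-20,0,0,0,34]
    - [40,0,-30,0,0,0,34]
    - [40,0,-30,0,0,0,34]
    - [40,0,-30,0,0,0,34]

```text
clock: 13.9
tcp_pos: [0.5372, 0.0719, 0.211]
orientation: [2.0, 2.422, 0.001]
contact_force: [-0.0, -0.1, -0.1]
grip_width: 0.034
gripper_force: 0.0
```

```bash
python3 - <<'E'
from h import *
f=r.grab_frame("wrist");cv2.imwrite("pics/w5.png",f["image"][:,:,::-1])
g=r.grab_frame("scene");cv2.imwrite("pics/s5.png",cv2.resize(g["image"][150:270,140:300,::-1],None,fx=5,fy=5,interpolation=cv2.INTER_CUBIC))
measure(f)
E
```

```text
pin [275 237   9  12  64] [279.46875 242.53125] [0.5418 0.0368 0.0653] 0
pin [273 249  11  12 110] [278.04545455 254.77272727] [0.5414 0.033  0.0818] 101
pin [238 338   4   9  18] [239.66666667 341.94444444] [ 0.5238 -0.0656  0.0687] 0
pin [229 349  11  10  80] [233.95   353.8375] [ 0.5208 -0.0688  0.0818] 74
axis [ 0.53194537 -0.01617162] [np.float64(0.0538), np.float64(0.05), np.float64(0.0501), np.float64(0.0538)] [np.float64(1.387), np.float64(1.38), np.float64(-1.735), np.float64(-1.779)]
red [246 288   8  11  62] [249.2 293.1] z [0.0621 0.0652 0.0663] ang mean 3.06 r 0.0046 0.0117 e ang 2.847 axis ang -1.314
white [216 225  49  41 708] [236.4 242.1] z [0.0108 0.012  0.013 ] ang mean 2.086 r 0.0417 0.0663 e ang 1.685 axis ang 0.909
white [265 323  23  12  85] [276.  328.5] z [0.0998 0.1011 0.1021] ang mean -0.942 r 0.0296 0.0478 e ang -0.82 axis ang -0.257
bar n 677 rect ((555.3629760742188, -22.520397186279297), (14.167515754699707, 31.319704055786133), 75.81767272949219) z 0.0996260495650514
bar line [ 0.97051126 -0.24105586] -0.24345364 [ 0.5554181  -0.02096286]
```

View pics/w5.png

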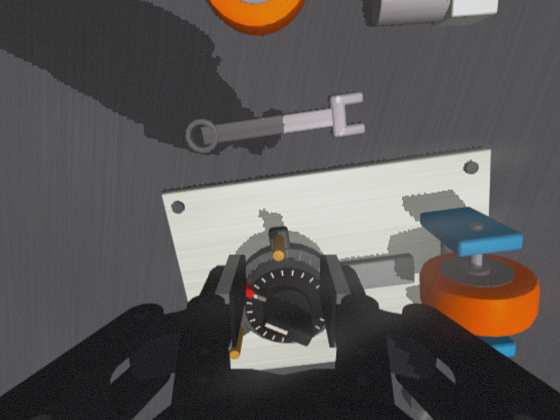

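The pointer is still on the clip: bar angle -0.243 rad against -0.249 when set. The ring's pin at (278,255) sprang back only about 2.5 mm, and the gripper is clear. The wrench, spare wheel and gearmotor in view look undisturbed.

```bash
python3 -c "
from bench import r
print(r.hand_in())"
```

```text
the job is handed in; nothing more can be done
None
```

I turned the knob onto the red clip and tightened the lock ring to about 6.8 N at the pin. The gripper is clear and the job is handed in; no verdict came back.

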